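Refit the autoclave door's hinge pin and hold it for the clip

ROBOT

A 6-joint arm with a two-finger parallel gripper is mounted at the origin on the work surface. World frame = base frame: x ahead of the robot, y to its left, z up, the work surface at z = 0. Lengths are in m, angles in rad, forces in N, time in s.
With the tool pointing down it reaches from about 0.35 to 0.775 m from the base axis. Payload 7.3 kg.
Tool frame: the origin (TCP) lies midway between the tips of the shut fingers; the grasp point (between the pads) lies 19 mm behind it (robot.grip_depth is the z of the grasp point in the tool frame, in m); z points along the fingers, y is the line along which they close (so a half turn about z gives the same grasp; the last joint's range is limited). The gripper opens to 92 mm and grips with 3 to 60 N. Pads are 19 mm wide; open, the fingers measure 130 mm over their backs; the gripper's body (75 mm by 190 mm) begins 47 mm behind the grasp point.
Start: joints at [-1.316, 0.342, 1.524, -0, 1.275, -0.146], TCP at [0.205, -0.483, 0.227] pointing down, gripper open.
Joint ranges: [-2.53, 2.53], [-0.77, 2.02], [0.04, 2.7], [-1, 4.14], [0.28, 2.66], [-3.11, 3.11]. Speed limits (rad/s): [2.57, 2.57, 3.14, 3.14, 3.14, 3.14].

INTERFACE

Orientations are given as [roll, pitch, yaw] about the fixed x, y, z axes, in that order (R = Rz(yaw) Ry(pitch) Rx(roll)).
In Python, from cell import robot, viewer gives the robot as it stands.
- The arm moves only by the tool step_arm, never from a script. Its argument "increments" is a list of rows, each an object with "delta_pos": the shift along the tool's x, y, z in cm, a list of three; "dr": the turn, a rotation vector about the tool's x, y, z in degrees, a list of three; "fingers": the closure, from -1 (fully open) to 1 (shut), so that 0 is half open. In form: [{"delta_pos": [tx, ty, tz], "dr": [wx, wy, wz], "fingers": fingers}, ...]. A call has exactly 5 rows; each row is the pose to reach, as a shift and turn from the pose commanded when the call began, along the tool's axes at that moment; what a row does not reach only later rows make up. A row lasts 1/8 s, in which the tool goes at most 62.5 mm and 10.7 degrees, less where a joint would pass 70% of its speed; a pose out of reach is approached as far as the arm can. A call with a gripper value outside its range is refused whole. The fingers move at their own pace and stop on an object; "newtons" is the grip in N (left out, the last holds). Time passes only in rows, so rows that repeat a pose let the fingers close, or fill a call up. It gives the time, the measured TCP pose, the force, the opening and the grip force at its end, in the units of the state.
- robot.observe(): the state, without advancing time (a new reading comes with each control period).
- viewer.read_camera(name): name is "scene" or "top" or "wrist"; returns the picture (420x560x3 uint8, red, green, blue); there is no depth.
- viewer.camera_params(name): a dict with "K" (3x3 intrinsics, pixels), "T" (4x4, takes a point from camera to world coordinates). Camera axes: x right, y down, z forward; pixel columns grow to the right and rows downward; lengths in m; the calibration is good to about 2 mm. A picture is of the moment at which its call begins: read the wrist's pose just before it. camera_params takes no time and is no camera call; for the wrist camera it gives the pose at the moment of the call.
- robot.hand_in(): hands the job in; it is judged then, once.
The state is a dict: "time": time; "qpos": joint angles; "qvel": joint speeds; "joint_efforts": joint torques, N m; "tool_pos": TCP position; "tool_rot": TCP orientation; "contact_force": force on the tool from outside, world axes, zero at the start; "torque": the same for the moment, N m; "opening": finger opening in m; "grip_force": force on a finger pad.
Only numpy, scipy, OpenCV 4.12 (cv2) and the standard library are available. Lean on these libraries where they do the work, as an engineer would, in place of code of your own. Each camera call takes 0.05 s, during which the arm holds its last target. There are 200 camera calls.

TASK

Get the autoclave's door hinge ready for its clip: turn the big hex nut on top of the white hinge bracket about a quarter turn counter-clockwise (seen from above), so that the dark keeper plate swings off the upper brass bushing and stays off. Then take the long blue-headed hinge pin out of the grey rack and thread it down through the upper bushing and on through the lower one. Finish holding the pin still, its tip showing below the lower bushing and the head kept about 2 cm above the upper bushing so that the clip can go on under it; leave the black-headed spare pin and everything else where they are.

Things in the scene. Friction and masses are not known exactly. Their poses are not given: they have to be found in the camera images.
- bracket: White C-shaped bracket, fixed. Origin on the counter on both bushings' axis; z up; y from bore to column. Base 100 (x) by 150 by 8 mm, y -45 to +105. Column 36 mm square at y +60, top z 124. Two lugs carry brass bushings, 29 mm across, bore 12.6 mm, plain mouths: lower z 40 to 56, upper z 108 to 124; open between and below. Only the keeper and its nut stand above z 124.
- upper_bush (a point): centre of the upper bushing's top mouth, on the bore axis, 124 mm above the counter; axes as the bracket's
- lower_bush (a point): centre of the lower bushing's underside, on the bore axis, 40 mm above the counter; axes as the bracket's
- keeper (a joint): keeper angle, rad: 0 = plate over the upper bushing, pointing along the bracket's -y from the nut; grows counter-clockwise from above (plate swings to the bracket's +x, pointing there at 1.57; stop at 1.8). Starts at 0 to 0.25; stays where left (friction 0.06 N m). While over the bore it blocks the pin.
- nut (a point): top centre of the steel hex nut, on the keeper's vertical pivot, 60 mm from the bore along the bracket's +y, 153.5 mm above the counter. 24 mm across flats, z 129.5 to 153.5. One piece with the dark keeper plate (26 mm wide, z 125.5 to 129.5, reaching 72 mm from the pivot) and turns with it; its x axis is normal to one pair of flats, equal to the bracket's x at keeper 0.
- rack: Grey block 50 (x) by 130 (y) by 60 mm tall, fixed, origin centre of its underside; two round holes 11.5 mm wide, 50 mm deep at y -40 and y +40 mm; the long and the spare pin stand in these, either way round.
- pin: Hinge pin to fit, upright in the rack, loose, about 90 g. Steel shank 10 mm thick, 114 mm long, lowest 8 mm tapered to 4 mm; on top a blue round head 16 mm across, 30 mm tall. Origin at the tip, z up along the pin (head z 114 to 144 mm). In the rack the tip is 10 mm above the counter.
- pin_tip (a point): the lower tip of the blue-headed pin (same as the origin of the pin)
- pin_collar (a point): on the blue-headed pin's axis, at the underside of its head, 114 mm above the tip
- spare_pin: Spare pin in the other hole, not to be used: black head 16 by 30 mm, shank 84 mm. Origin at its tip, 10 mm above the counter.
- reel: white pouch reel, 110 mm across, 100 mm tall, standing on end; bystander, origin underside
- tape: green roll of tape, 60 mm across, 22 mm tall; bystander
- wrench: wrench 170 mm long lying flat to the left, not needed; bystander
- sanitiser: white bottle, 60 mm across, 150 mm tall, to the left; bystander
- cassette: open aluminium instrument tray 160 by 240 by 35 mm, to the right; bystander
- cap: blue cap with a stem, 70 mm across, 34 mm tall; bystander
Things that resemble listed ones, but are neither listed nor needed, are in the scene too. Several things have the shape of the bracket; the one meant has the colours described above.

How it is judged:
By the outcome, as a careful person would: the job done as asked, in the order asked, and still so for the second after the job is handed in, while the arm keeps its last pose, push and grip.
It also fails if it takes over 64 s, if anything falls off the work surface, if the arm or the gripper's body presses on something with over 40 N, if the wrist force passes 120 N, or if a joint passes its speed limit or range.

## Working session

There is one attempt and no reset: what is moved stays moved. The work goes in short steps, Python scripts to look and compute and a tool call to move; the robot and the scene stay as the last step left them, time stands still between calls to the robot, and variables do not carry over. Pictures are saved under pics/ and viewed, at most 10 in all, crops included, and the job is handed in when it is done.

Besides the shell and the picture viewer there is one more tool, called after "Request:" as name(argument=value, ...) on one line, values as JSON. step_arm: Moves the arm, as the interface text tells. Its arguments: {"type":"object","properties":{"increments":{"type":"array"},"newtons":{"type":"number"}},"required":["increments"]}

```bash
mkdir -p pics; cat > h.py <<'E'
import numpy as np, cv2, json
from cell import robot, viewer
from scipy.spatial.transform import Rotation as R
def pose():
    s=robot.observe(); return np.array(s['tool_pos']), R.from_euler('xyz',s['tool_rot']).as_matrix(), s
def snap(n,f):
    P=viewer.camera_params(n); im=viewer.read_camera(n)
    cv2.imwrite(f'pics/{f}.png',im[:,:,::-1]); np.savez(f'pics/{f}.npz',K=P['K'],T=P['T']); return im
def ray(f,u,v,z):
    d=np.load(f'pics/{f}.npz'); K,T=d['K'],d['T']
    r=T[:3,:3]@np.linalg.solve(K,[u,v,1]); o=T[:3,3]; return o+r*(z-o[2])/r[2]
def proj(f,p):
    d=np.load(f'pics/{f}.npz'); K,T=d['K'],d['T']
    c=K@(T[:3,:3].T@(np.array(p)-T[:3,3])); return c[:2]/c[2]
def crop(f,g,x0,y0,w,h,s):
    im=cv2.imread(f'pics/{f}.png')[y0:y0+h,x0:x0+w]; cv2.imwrite(f'pics/{g}.png',cv2.resize(im,None,fx=s,fy=s,interpolation=cv2.INTER_CUBIC))
def togo(p,yaw=None):
    t,M,s=pose(); print('cm in tool',np.round(M.T@(np.array(p)-t)*100,2),'tcp',t.round(4),'rot',np.round(s['tool_rot'],3))
E
python3 - <<'E'
from h import *
a=snap('top','top0'); b=snap('scene','sc0')
cv2.imwrite('pics/both0.png',cv2.resize(np.vstack([a,b])[:,:,::-1],None,fx=.71,fy=.71,interpolation=cv2.INTER_AREA))
print(np.load('pics/top0.npz')['T'],np.load('pics/sc0.npz')['T'],np.load('pics/top0.npz')['K']); print(robot.observe(),robot.grip_depth)
E
```

```text
[[-0.00764378 -0.9978768   0.06467969  0.45193414]
 [-0.99991467  0.00694211 -0.01106621 -0.04272682]
 [ 0.0105937  -0.06475876 -0.99784472  1.45950002]
 [ 0.          0.          0.          1.        ]] [[-0.80218751  0.47391827 -0.36317581  1.02783356]
 [ 0.59701512  0.62825553 -0.49886666  0.6361402 ]
 [-0.00825481 -0.61700605 -0.78691511  1.17326533]
 [ 0.          0.          0.          1.        ]] [[493.57367265   0.         274.5496761 ]
 [  0.         493.57367265 206.98943712]
 [  0.           0.           1.        ]]
{'time': 0.1, 'qpos': array([-1.31603510e+00,  3.42651593e-01,  1.52490689e+00,  2.64519594e-05,
        1.27542187e+00, -1.46016136e-01]), 'qvel': array([ 1.53995366e-04, -1.58807434e-03, -4.10416996e-03, -7.32773455e-06,
       -2.48689652e-05, -9.30532292e-04]), 'joint_efforts': array([ 1.78253395e-03, -4.32003307e+01, -2.44694817e+01,  7.19519681e-02,
        5.26157802e-02, -6.99307066e-05]), 'tool_pos': array([ 0.20474836, -0.48303499,  0.22612032]), 'tool_rot': array([-3.14022340e+00, -2.26933620e-04,  4.00769492e-01]), 'contact_force': array([ 0.61902168, -0.24957496,  0.11909877]), 'torque': array([-0.01974221, -0.00966848,  0.00724275]), 'grip_force': 0.0, 'opening': 0.09173134019733988} -0.0188
```

View pics/top0.png

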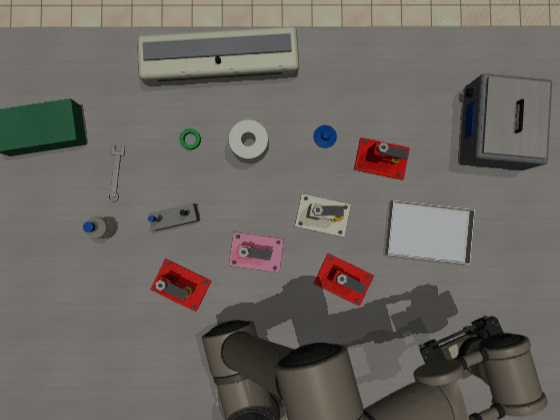

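View pics/sc0.png

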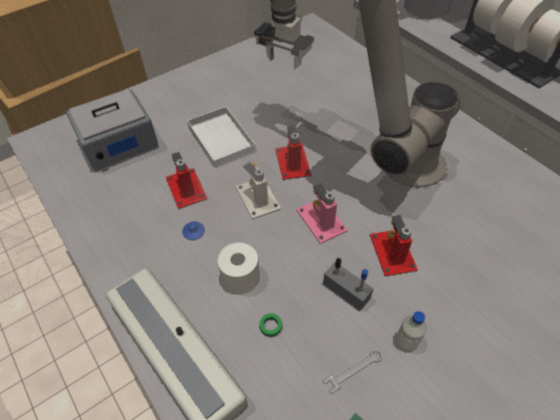

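Five bracket-shaped things appear in the top view: white (323,214), pink (257,252), and red at (383,157), (344,279) and (181,285). I choose the white one, with its nut at about (318,211). In the rack, the blue head is at (152,218) and the black spare at (184,212). The bottle at (95,228) also has a blue top. Next is a close crop to check the choice.

```bash
python3 - <<'E'
from h import *
crop('top0','c1',285,185,75,60,8); crop('top0','c2',135,190,75,60,8); crop('sc0','c3',225,155,75,75,8);crop('sc0','c4',310,245,75,75,8)
a=[cv2.imread(f'pics/c{i}.png') for i in (1,2,3,4)]
a=[cv2.resize(x,(400,300)) for x in a]
cv2.imwrite('pics/m1.png',np.vstack([np.hstack(a[:2]),np.hstack(a[2:])]))
E
```

```text
(no output)
```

View pics/m1.png

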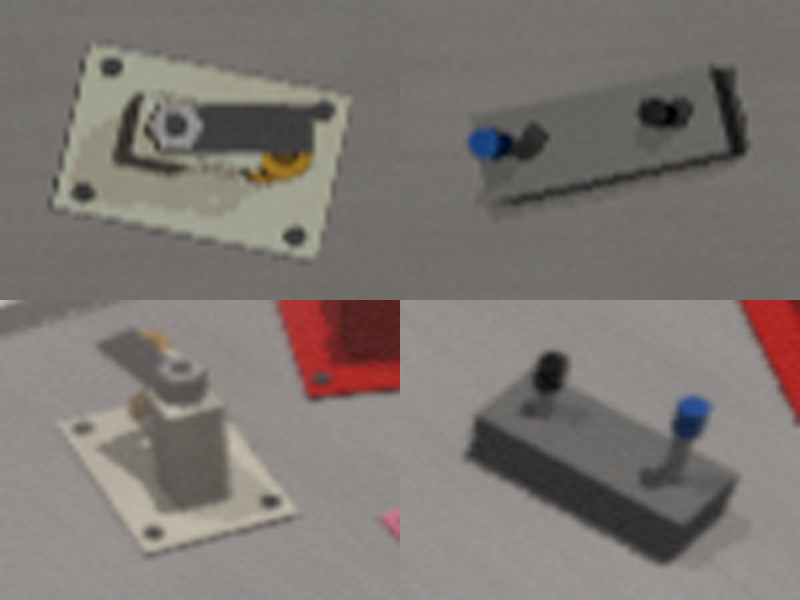

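The crop shows the white bracket (nut at 318,210; keeper over the brass bushing, pointing image right) and the rack with the blue head at (151,218.6). I'll work out positions from these.

```bash
python3 - <<'E'
from h import *
n=ray('top0',318,209.8,.1535); print('nut',n)
c=np.array([ray('top0',u,v,.008) for u,v in [(302.25,193.6),(350.6,204.4),(344.6,237),(294.75,226.6)]]); print(c)
m=c.mean(0); d=(c[0]+c[3]-c[1]-c[2])[:2]; y=d/np.linalg.norm(d); x=np.array([y[1],-y[0]])
print('edges',np.linalg.norm(c[0]-c[1]),np.linalg.norm(c[1]-c[2]),'y',y,'yaw deg x',np.degrees(np.arctan2(x[1],x[0])),'bore',m[:2]-.03*y,'nut pred',m[:2]+.03*y)
k=ray('top0',285+225/5.33,185+128/5,.1295)-ray('top0',318,209.8,.1295); print('keeper dir',k)
p=ray('top0',151.1,218.6,.154); b=ray('top0',135+262/5.33,190+112/5,.124);print('pin',p,'spare',b,np.linalg.norm((p-b)[:2]), np.degrees(np.arctan2(*(p-b)[1::-1])))
P=viewer.camera_params('wrist'); t,M,s=pose(); print(M.T@(P['T'][:3,3]-t), M.T@P['T'][:3,:3],P['K'])
print('scene chk',proj('sc0',n),proj('sc0',p))
E
```

```text
nut [ 0.52831372 -0.17244048  0.1535    ]
[[ 0.58508612 -0.14095955  0.008     ]
 [ 0.55211953 -0.28346538  0.008     ]
 [ 0.45617329 -0.26410126  0.008     ]
 [ 0.48781497 -0.11779024  0.008     ]]
edges 0.146269299959764 0.09788079496890091 y [0.21830429 0.97588075] yaw deg x -12.60945537528229 bore [ 0.51374935 -0.23085553] nut pred [ 0.52684761 -0.17230269]
keeper dir [-0.00234027 -0.02489321  0.        ]
pin [0.50811133 0.26890659 0.154     ] spare [0.52553833 0.18704717 0.124     ] 0.08369388500079253 102.01823976919977
[ 0.06615372 -0.00121274 -0.15750849] [[ 2.69084908e-04 -9.68061523e-01 -2.50712616e-01]
 [ 9.99999840e-01  1.35676502e-04  5.49400608e-04]
 [-4.97837778e-04 -2.50712724e-01  9.68061404e-01]] [[356.83965026   0.         276.14036724]
 [  0.         356.83965026 212.50553031]
 [  0.           0.           1.        ]]
scene chk [258.60183086 172.41800561] [364.76776198 271.17079391]
```

```bash
python3 - <<'E'
from h import *
togo([.528,-.1725,.22])
E
```

```text
cm in tool [ 41.88 -15.98   0.64] tcp [ 0.2047 -0.483   0.2261] rot [-3.14  -0.     0.401]
```

Request:
step_arm(increments=[{"delta_pos": [5.5, -2.1, 0.1], "dr": [0, 0, -8], "fingers": -1}, {"delta_pos": [11, -4.2, 0.2], "dr": [0, 0, -16], "fingers": -1}, {"delta_pos": [16.5, -6.3, 0.3], "dr": [0, 0, -24], "fingers": -1}, {"delta_pos": [22, -8.4, 0.3], "dr": [0, 0, -32], "fingers": -1}, {"delta_pos": [27.5, -10.5, 0.4], "dr": [0, 0, -40], "fingers": -1}])

```text
time: 0.72
tool_pos: [0.4181, -0.2779, 0.2226]
tool_rot: [-3.141, 0.0, 1.103]
contact_force: [0.4, -0.6, 0.4]
opening: 0.0921
grip_force: 0.0
```

```bash
python3 - <<'E'
from h import *
togo([.528,-.1725,.22])
E
```

```text
cm in tool [14.36  5.06  0.26] tcp [ 0.4181 -0.2779  0.2226] rot [-3.141  0.     1.103]
```

Request:
step_arm(increments=[{"delta_pos": [5, 1.8, 0.1], "dr": [0, 0, -8], "fingers": -1}, {"delta_pos": [10, 3.6, 0.2], "dr": [0, 0, -16], "fingers": -1}, {"delta_pos": [14.3, 5.1, 0.2], "dr": [0, 0, -21.4], "fingers": -1}, {"delta_pos": [14.3, 5.1, 0.2], "dr": [0, 0, -21.4], "fingers": -1}, {"delta_pos": [14.3, 5.1, 0.2], "dr": [0, 0, -21.4], "fingers": -1}])

```text
time: 1.35
tool_pos: [0.527, -0.1754, 0.2202]
tool_rot: [-3.14, 0.0, 1.472]
contact_force: [-0.3, -0.6, 0.3]
opening: 0.0921
grip_force: 0.0
```

```bash
python3 - <<'E'
from h import *
snap('wrist','w1'); t,M,s=pose(); print(t,s['tool_rot'])
n=[.528,-.1725,.1535]; print(proj('w1',n),proj('w1',[.5137,-.2309,.124]))
crop('w1','w1c',0,0,560,420,1.4)
E
```

```text
[ 0.52679322 -0.17585508  0.22045221] [-3.14068670e+00  1.56134432e-04  1.47109770e+00]
[279.40763529 222.20674023] [268.02475489 285.43125573]
```

View pics/w1c.png

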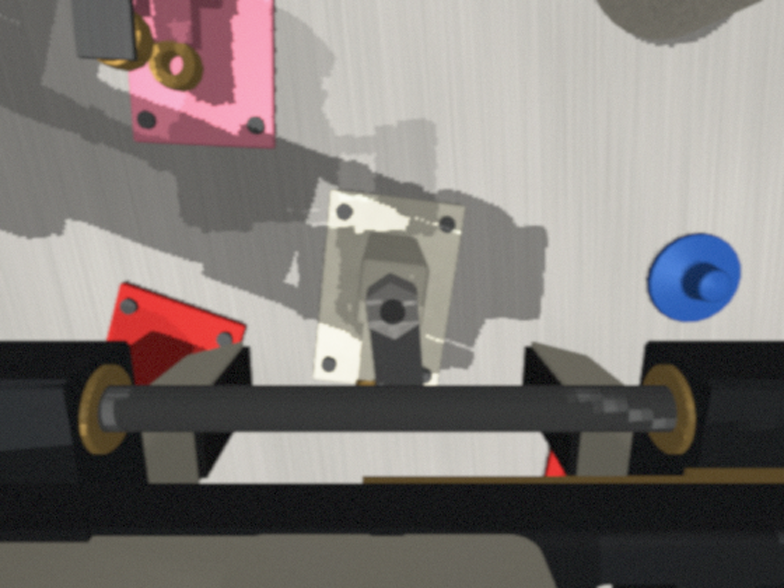

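The wrist picture shows the nut centre at (280,223), against a prediction of (279.4,222.2). The keeper runs down from it, and the flats lie nearly along the tool x.

```bash
python3 - <<'E'
from h import *
r=lambda u,v,z: ray('w1',u/1.4,v/1.4,z)[:2]
a=lambda d: np.degrees(np.arctan2(d[1],d[0]))
print('nut',r(392,312,.1535))
print('y dir',a(r(333,192,.008)-r(314,378,.008)),a(r(464,207,.008)-r(437,383,.008)),'x',a(r(464,207,.008)-r(333,192,.008)))
print('keeper L,R',a(r(377,385,.1295)-r(371,335,.1295)),a(r(422,385,.1295)-r(417,335,.1295)),'w',np.linalg.norm(r(377,385,.1295)-r(422,385,.1295)))
togo([.528,-.1730,.132])
E
```

```text
nut [ 0.52834308 -0.17297841]
y dir 76.88044400740573 77.70506868286044 x -12.056034596562696
keeper L,R -89.58779204708398 -89.35686159019227 w 0.024194679766737663
cm in tool [0.3  0.1  8.85] tcp [ 0.5268 -0.1759  0.2205] rot [-3.141  0.     1.471]
```

Request:
step_arm(increments=[{"delta_pos": [0.3, 0.1, 3], "dr": [0, 0, -4], "fingers": -1}, {"delta_pos": [0.3, 0.1, 6], "dr": [0, 0, -4], "fingers": -1}, {"delta_pos": [0.3, 0.1, 8.7], "dr": [0, 0, -4], "fingers": 0}, {"delta_pos": [0.3, 0.1, 8.7], "dr": [0, 0, -4], "fingers": 0.4}, {"delta_pos": [0.3, 0.1, 8.7], "dr": [0, 0, -4], "fingers": 0.8}], newtons=25)

```text
time: 2.02
tool_pos: [0.529, -0.1733, 0.1349]
tool_rot: [3.14, 0.001, 1.541]
contact_force: [-0.6, -0.3, -0.2]
opening: 0.0664
grip_force: 0.0
```

Request:
step_arm(increments=[{"delta_pos": [0, 0, 0], "dr": [0, 0, 0], "fingers": 1}, {"delta_pos": [0, 0, 0], "dr": [0, 0, 0], "fingers": 1}, {"delta_pos": [0, 0, 0], "dr": [0, 0, 0], "fingers": 1}, {"delta_pos": [0, 0, 0], "dr": [0, 0, 0], "fingers": 1}, {"delta_pos": [0, 0, 0], "dr": [0, 0, 0], "fingers": 1}])

```text
time: 2.65
tool_pos: [0.5297, -0.1724, 0.1339]
tool_rot: [3.14, 0.0, 1.542]
contact_force: [4.0, 0.8, -1.2]
opening: 0.0237
grip_force: 25.0
```

Request:
step_arm(increments=[{"delta_pos": [0, 0, 0], "dr": [0, 0, -8], "fingers": 1}, {"delta_pos": [0, 0, 0], "dr": [0, 0, -16], "fingers": 1}, {"delta_pos": [0, 0, 0], "dr": [0, 0, -24], "fingers": 1}, {"delta_pos": [0, 0, 0], "dr": [0, 0, -32], "fingers": 1}, {"delta_pos": [0, 0, 0], "dr": [0, 0, -40], "fingers": 1}])

```text
time: 3.28
tool_pos: [0.5292, -0.1725, 0.1339]
tool_rot: [3.141, 0.001, 2.245]
contact_force: [1.8, -0.0, 0.3]
opening: 0.0239
grip_force: 25.0
```

Request:
step_arm(increments=[{"delta_pos": [0, 0, 0], "dr": [0, 0, -8], "fingers": 1}, {"delta_pos": [0, 0, 0], "dr": [0, 0, -16], "fingers": 1}, {"delta_pos": [0, 0, 0], "dr": [0, 0, -24], "fingers": 1}, {"delta_pos": [0, 0, 0], "dr": [0, 0, -32], "fingers": 1}, {"delta_pos": [0, 0, 0], "dr": [0, 0, -40], "fingers": 1}])

```text
time: 3.9
tool_pos: [0.529, -0.1729, 0.1339]
tool_rot: [-3.141, 0.001, 2.943]
contact_force: [0.8, -2.2, 0.2]
opening: 0.0238
grip_force: 25.0
```

Request:
step_arm(increments=[{"delta_pos": [0, 0, 0], "dr": [0, 0, 0], "fingers": 1}, {"delta_pos": [0, 0, 0], "dr": [0, 0, 0], "fingers": 1}, {"delta_pos": [0, 0, 0], "dr": [0, 0, 0], "fingers": 0.5}, {"delta_pos": [0, 0, 0], "dr": [0, 0, 0], "fingers": 0}, {"delta_pos": [0, 0, 0], "dr": [0, 0, 0], "fingers": 0}])

```text
time: 4.53
tool_pos: [0.5284, -0.1717, 0.1334]
tool_rot: [3.141, -0.001, 2.938]
contact_force: [0.2, -0.8, 0.4]
opening: 0.0391
grip_force: 0.0
```

Request:
step_arm(increments=[{"delta_pos": [0, 0, -2], "dr": [0, 0, 0], "fingers": -0.5}, {"delta_pos": [0, 0, -5], "dr": [0, 0, 0], "fingers": -1}, {"delta_pos": [0, 0, -10], "dr": [0, 0, 0], "fingers": -1}, {"delta_pos": [-1, 0, -10], "dr": [0, 0, 0], "fingers": -1}, {"delta_pos": [-1, 0, -10], "dr": [0, 0, 0], "fingers": -1}])

```text
time: 5.15
tool_pos: [0.5386, -0.174, 0.233]
tool_rot: [3.141, -0.001, 2.939]
contact_force: [0.2, 0.9, -0.6]
opening: 0.089
grip_force: 0.0
```

```bash
python3 - <<'E'
from h import *
snap('wrist','w2'); t,M,s=pose(); print(t,s['tool_rot'])
print(proj('w2',[.529,-.1725,.1535])*1.4,proj('w2',[.5145,-.231,.124])*1.4)
crop('w2','w2c',0,0,560,420,1.4)
togo([.508,.269,.25])
E
```

```text
[ 0.53801281 -0.17386375  0.2322904 ] [ 3.14078546e+00 -2.68630862e-03  2.93861113e+00]
[384.79644902 292.56396787] [274.43556403 275.2992432 ]
cm in tool [11.87 42.77 -1.7 ] tcp [ 0.538  -0.1739  0.2323] rot [ 3.141e+00 -3.000e-03  2.939e+00]
```

View pics/w2c.png

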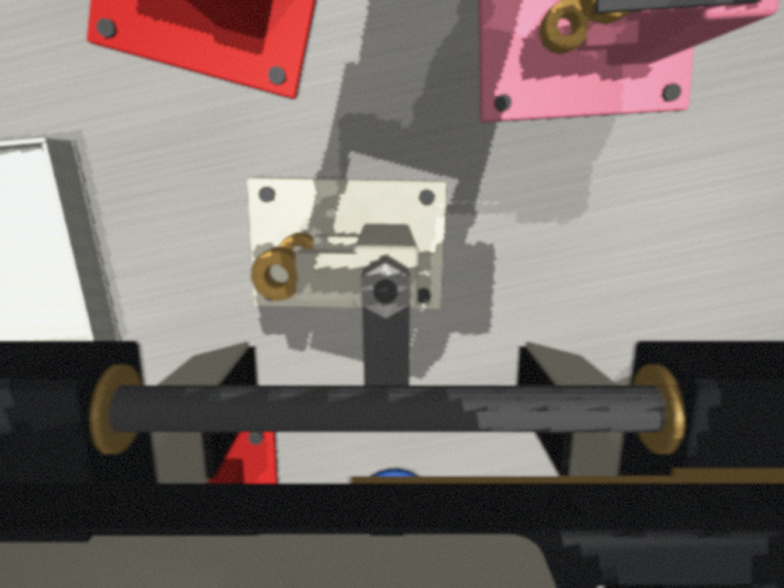

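The white bracket's ring is centred at (274,274) in the enlarged picture (predicted 274,275). The keeper has swung off to bracket +x. The bore estimate of (0.5145,-0.231) holds, so I go to the pin.

Request:
step_arm(increments=[{"delta_pos": [1.5, 5.3, 0], "dr": [0, 0, 8], "fingers": -1}, {"delta_pos": [3, 10.6, 0], "dr": [0, 0, 16], "fingers": -1}, {"delta_pos": [4.5, 16, 0], "dr": [0, 0, 24], "fingers": -1}, {"delta_pos": [6, 21.3, 0], "dr": [0, 0, 32], "fingers": -1}, {"delta_pos": [7.5, 26.6, 0], "dr": [0, 0, 40], "fingers": -1}])

```text
time: 5.82
tool_pos: [0.5174, 0.103, 0.2322]
tool_rot: [-3.139, -0.002, 2.236]
contact_force: [0.6, -0.2, 0.7]
opening: 0.0917
grip_force: 0.0
```

```bash
python3 - <<'E'
from h import *
togo([.508,.269,.23])
E
```

```text
cm in tool [13.65  9.5   0.22] tcp [0.5174 0.103  0.2322] rot [-3.139e+00 -2.000e-03  2.236e+00]
```

Request:
step_arm(increments=[{"delta_pos": [4.6, 3.2, 0], "dr": [0, 0, 9], "fingers": -1}, {"delta_pos": [9.2, 6.4, 0.1], "dr": [0, 0, 18], "fingers": -1}, {"delta_pos": [13.6, 9.5, 0.2], "dr": [0, 0, 26], "fingers": -1}, {"delta_pos": [13.6, 9.5, 0.2], "dr": [0, 0, 26], "fingers": -1}, {"delta_pos": [13.6, 9.5, 0.2], "dr": [0, 0, 26], "fingers": -1}])

```text
time: 6.45
tool_pos: [0.5082, 0.2664, 0.2304]
tool_rot: [-3.139, 0.001, 1.788]
contact_force: [-0.2, -0.2, 0.2]
opening: 0.0919
grip_force: 0.0
```

```bash
python3 - <<'E'
from h import *
snap('wrist','w3'); t,M,s=pose(); print(t,s['tool_rot'])
print(proj('w3',[.508,.269,.154])*1.4)
crop('w3','w3c',0,0,560,420,1.4)
E
```

```text
[0.50852189 0.26580433 0.23076155] [-3.13950142e+00  7.84199548e-04  1.78696247e+00]
[390.16508297 306.96280651]
```

View pics/w3c.png

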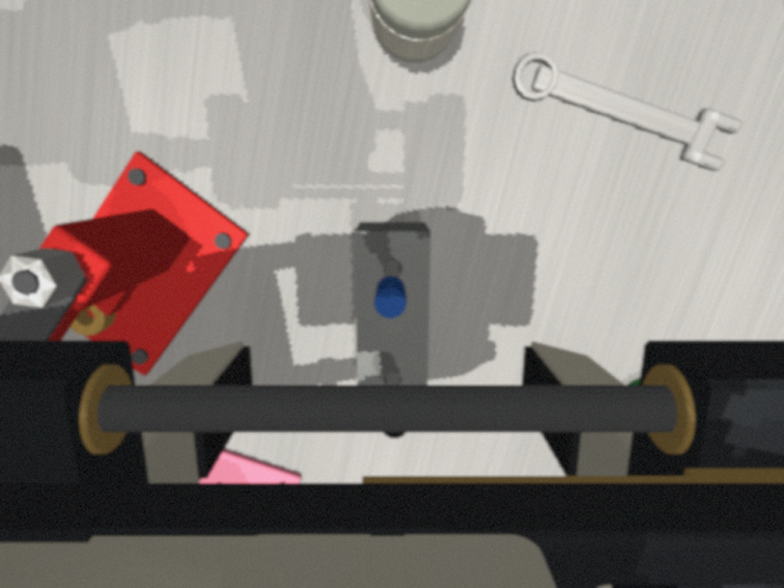

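The head top is centred near (390,302) in the enlarged picture and the black spare is hidden behind the rod. The nearest obstacle is the red bracket, over 140 mm away to the side.

```bash
python3 - <<'E'
from h import *
p=ray('w3',390/1.4,302/1.4,.154); print(p); p[2]=.119; togo(p)
E
```

```text
[0.5073779  0.27141978 0.154     ]
cm in tool [ 0.58  0.03 11.18] tcp [0.5085 0.2658 0.2308] rot [-3.140e+00  1.000e-03  1.787e+00]
```

Request:
step_arm(increments=[{"delta_pos": [0.6, 0, 3], "dr": [0, 0, 0], "fingers": -1}, {"delta_pos": [0.6, 0, 6], "dr": [0, 0, 0], "fingers": -0.5}, {"delta_pos": [0.6, 0, 9], "dr": [0, 0, 0], "fingers": 0}, {"delta_pos": [0.6, 0, 10.8], "dr": [0, 0, 0], "fingers": 0.2}, {"delta_pos": [0.6, 0, 10.8], "dr": [0, 0, 0], "fingers": 0.4}], newtons=20)

```text
time: 7.12
tool_pos: [0.507, 0.2709, 0.1223]
tool_rot: [-3.138, 0.001, 1.785]
contact_force: [1.0, -0.1, 0.2]
opening: 0.0563
grip_force: 0.0
```

Request:
step_arm(increments=[{"delta_pos": [0, 0, 0], "dr": [0, 0, 0], "fingers": 0.6}, {"delta_pos": [0, 0, 0], "dr": [0, 0, 0], "fingers": 0.8}, {"delta_pos": [0, 0, 0], "dr": [0, 0, 0], "fingers": 1}, {"delta_pos": [0, 0, 0], "dr": [0, 0, 0], "fingers": 1}, {"delta_pos": [0, 0, 0], "dr": [0, 0, 0], "fingers": 1}])

```text
time: 7.75
tool_pos: [0.5081, 0.2729, 0.124]
tool_rot: [3.14, 0.0, 1.787]
contact_force: [0.8, 0.9, 1.0]
opening: 0.0153
grip_force: 20.0
```

Request:
step_arm(increments=[{"delta_pos": [0, 0, -0.5], "dr": [0, 0, 0], "fingers": 1}, {"delta_pos": [0, 0, -2], "dr": [0, 0, 0], "fingers": 1}, {"delta_pos": [0, 0, -4], "dr": [0, 0, 0], "fingers": 1}, {"delta_pos": [0, 0, -6], "dr": [0, 0, 0], "fingers": 1}, {"delta_pos": [0, 0, -9], "dr": [0, 0, 0], "fingers": 1}], newtons=35)

```text
time: 8.38
tool_pos: [0.5065, 0.2725, 0.2146]
tool_rot: [-3.139, 0.0, 1.787]
contact_force: [-0.1, -0.4, -1.2]
opening: 0.0154
grip_force: 35.0
```

Request:
step_arm(increments=[{"delta_pos": [0, 0, -2], "dr": [0, 0, 0], "fingers": 1}, {"delta_pos": [0, 0, -4], "dr": [0, 0, 0], "fingers": 1}, {"delta_pos": [0, 0, -6.5], "dr": [0, 0, 0], "fingers": 1}, {"delta_pos": [0, 0, -8.5], "dr": [0, 0, 0], "fingers": 1}, {"delta_pos": [0, 0, -8.5], "dr": [0, 0, 0], "fingers": 1}])

```text
time: 9.0
tool_pos: [0.5076, 0.273, 0.301]
tool_rot: [3.139, -0.001, 1.787]
contact_force: [-1.4, 0.1, -1.6]
opening: 0.0153
grip_force: 35.0
```

```bash
python3 - <<'E'
from h import *
_,_,s=pose(); print(s['opening'],s['grip_force'],s['contact_force'])
togo([.5145,-.231,.295])
E
```

```text
0.015272494260913623 34.99972701072693 [-1.35791001  0.07858139 -1.60611986]
cm in tool [-49.37 -10.13   0.54] tcp [0.5076 0.273  0.301 ] rot [ 3.139e+00 -1.000e-03  1.787e+00]
```

Request:
step_arm(increments=[{"delta_pos": [-3, -0.6, 0], "dr": [0, 0, 0], "fingers": 1}, {"delta_pos": [-8, -1.6, 0], "dr": [0, 0, 0], "fingers": 1}, {"delta_pos": [-13, -2.7, 0.1], "dr": [0, 0, 0], "fingers": 1}, {"delta_pos": [-18, -3.7, 0.1], "dr": [0, 0, 0], "fingers": 1}, {"delta_pos": [-23, -4.7, 0.2], "dr": [0, 0, 0], "fingers": 1}])

```text
time: 9.62
tool_pos: [0.5099, 0.0366, 0.296]
tool_rot: [-3.14, -0.001, 1.787]
contact_force: [-0.5, 0.3, -0.6]
opening: 0.0152
grip_force: 35.0
```

Request:
step_arm(increments=[{"delta_pos": [-5, -1, 0], "dr": [0, 0, 0], "fingers": 1}, {"delta_pos": [-10, -2, 0], "dr": [0, 0, 0], "fingers": 1}, {"delta_pos": [-15, -3.1, 0], "dr": [0, 0, 0], "fingers": 1}, {"delta_pos": [-20, -4.1, 0], "dr": [0, 0, 0], "fingers": 1}, {"delta_pos": [-24, -4.9, 0], "dr": [0, 0, 0], "fingers": 1}])

```text
time: 10.25
tool_pos: [0.5135, -0.2085, 0.2958]
tool_rot: [-3.14, -0.001, 1.786]
contact_force: [0.4, 0.0, -1.4]
opening: 0.0155
grip_force: 35.0
```

```bash
python3 - <<'E'
from h import *
_,_,s=pose(); print(s['opening'],s['grip_force'],s['contact_force'])
togo([.5145,-.231,.275])
E
```

```text
0.015473616126878685 35.00031352043152 [ 0.40040797  0.01855786 -1.43147873]
cm in tool [-2.23 -0.38  2.08] tcp [ 0.5135 -0.2085  0.2958] rot [-3.140e+00 -1.000e-03  1.786e+00]
```

Request:
step_arm(increments=[{"delta_pos": [-1.1, -0.2, 0.5], "dr": [0, 0, 0], "fingers": 1}, {"delta_pos": [-2.1, -0.4, 1.5], "dr": [0, 0, 0], "fingers": 1}, {"delta_pos": [-2.1, -0.4, 3], "dr": [0, 0, 0], "fingers": 1}, {"delta_pos": [-2.1, -0.4, 3], "dr": [0, 0, 0], "fingers": 1}, {"delta_pos": [-2.1, -0.4, 3], "dr": [0, 0, 0], "fingers": 1}])

```text
time: 10.88
tool_pos: [0.5152, -0.2274, 0.2669]
tool_rot: [3.141, 0.0, 1.788]
contact_force: [-0.5, -0.0, -0.9]
opening: 0.0154
grip_force: 35.0
```

```bash
python3 - <<'E'
from h import *
snap('wrist','w4');snap('scene','s4'); t,M,s=pose(); print(t,s['tool_rot'])
print('tip nominal wrist',proj('w4',t+M@[0,0,.114]),'bore',proj('w4',[.5145,-.231,.124]), 'scene',proj('s4',[.5145,-.231,.124]))
u,v=proj('w4',[.5145,-.231,.124]); u,v=int(u),int(v); print(u-50,v-60)
crop('w4','a',u-50,v-60,100,75,8)
u,v=proj('s4',[.5145,-.231,.18]); u,v=int(u),int(v); print(u-25,v-28)
crop('s4','b',u-25,v-28,50,75,8)
a=cv2.resize(cv2.imread('pics/a.png'),(640,480)) ; cv2.imwrite('pics/m4.png',a); cv2.imwrite('pics/m4b.png',cv2.imread('pics/b.png'))
E
```

```text
[ 0.51536677 -0.22781596  0.2672883 ] [3.14081518e+00 7.59664728e-04 1.78743789e+00]
tip nominal wrist [277.72017099 210.39569285] bore [275.72232065 205.29047015] scene [251.98339377 165.87565933]
225 145
225 124
```

View pics/m4.png

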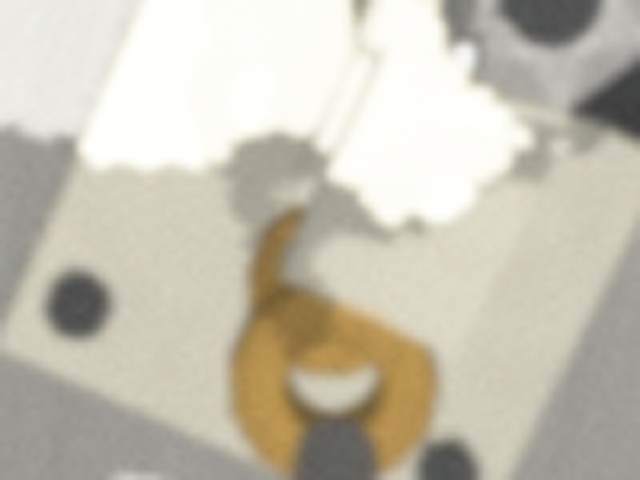

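View pics/m4b.png

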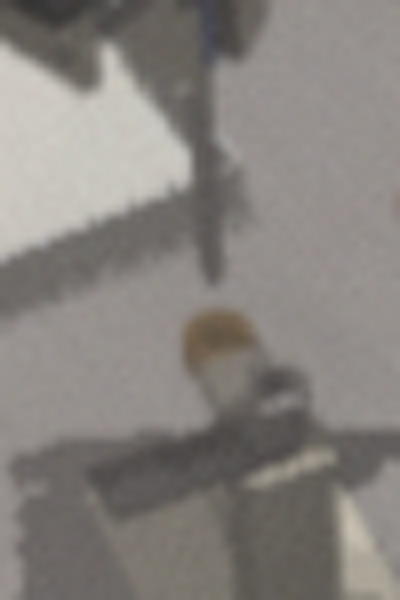

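Wrist crop: bore centre about (334,385), so full image (277.3,205.2). The pin tip is at (338,430), so (277.8,212.2). Scene: tip (251.5,159.4), ring centre (252.5,166.5), and the shank passes (251.0,136.5). I'll triangulate these and check the tilt.

```bash
cat >> h.py <<'E'
def tri(obs,z=None):
    from scipy.optimize import least_squares
    f=lambda p: np.concatenate([proj(n,p)-[u,v] for n,u,v in obs]+([[(p[2]-z)*2000]] if z else []))
    r=least_squares(f,[.51,-.23,.14]); return r.x,r.fun
E
python3 - <<'E'
from h import *
t,M,s=pose()
print('bore w',ray('w4',277.3,205.2,.124)); print('bore both',tri([('w4',277.3,205.2),('s4',252.5,166.5)],.124))
print('tip w',ray('w4',277.8,212.2,t[2]-.114), 'both',tri([('w4',277.8,212.2),('s4',251.5,159.4)]))
tip=np.array([t[0],t[1],t[2]-.114]); print('nom',tip,[proj('s4',tip+[0,0,h]) for h in (0,.03,.06,.09)])
E
```

```text
bore w [ 0.51581523 -0.23062713  0.124     ]
bore both (array([ 0.51570365, -0.23047052,  0.1239901 ]), array([-0.08681805, -0.20181873, -0.74046704, -0.35364024, -0.01980969]))
tip w [ 0.51584935 -0.22929334  0.1532883 ] both (array([ 0.51572585, -0.22880567,  0.15519253]), array([-0.00994332, -0.01504162, -0.06878464, -0.01502167]))
nom [ 0.51536677 -0.22781596  0.1532883 ] [array([251.74930404, 159.95839031]), array([251.13437395, 152.93636555]), array([250.49829039, 145.67278464]), array([249.83994276, 138.15496523])]
```

Request:
step_arm(increments=[{"delta_pos": [-0.14, 0, 0.5], "dr": [0, 0, 0], "fingers": 1}, {"delta_pos": [-0.14, 0, 1.5], "dr": [0, 0, 0], "fingers": 1}, {"delta_pos": [-0.14, 0, 2.5], "dr": [0, 0, 0], "fingers": 1}, {"delta_pos": [-0.14, 0, 3.5], "dr": [0, 0, 0], "fingers": 1}, {"delta_pos": [-0.14, 0, 4.2], "dr": [0, 0, 0], "fingers": 1}])

```text
time: 11.6
tool_pos: [0.5151, -0.2295, 0.2237]
tool_rot: [-3.141, -0.001, 1.787]
contact_force: [0.9, -0.8, -1.2]
opening: 0.0152
grip_force: 35.0
```

Request:
step_arm(increments=[{"delta_pos": [0, 0, 0], "dr": [0, 0, 0], "fingers": 1}, {"delta_pos": [0, 0, 0], "dr": [0, 0, 0], "fingers": 1}, {"delta_pos": [0, 0, 0], "dr": [0, 0, 0], "fingers": 1}, {"delta_pos": [0, 0, 0], "dr": [0, 0, 0], "fingers": 1}, {"delta_pos": [0, 0, 0], "dr": [0, 0, 0], "fingers": 1}])

```text
time: 12.22
tool_pos: [0.5154, -0.2297, 0.2249]
tool_rot: [3.141, 0.0, 1.787]
contact_force: [-1.0, 0.1, -0.2]
opening: 0.0149
grip_force: 35.0
```

Request:
step_arm(increments=[{"delta_pos": [0, 0, 1], "dr": [0, 0, 0], "fingers": 1}, {"delta_pos": [0, 0, 2], "dr": [0, 0, 0], "fingers": 1}, {"delta_pos": [0, 0, 3], "dr": [0, 0, 0], "fingers": 1}, {"delta_pos": [0, 0, 4], "dr": [0, 0, 0], "fingers": 1}, {"delta_pos": [0, 0, 4.8], "dr": [0, 0, 0], "fingers": 1}])

```text
time: 12.85
tool_pos: [0.5152, -0.2296, 0.1758]
tool_rot: [-3.141, -0.0, 1.787]
contact_force: [0.9, 0.5, -0.5]
opening: 0.0154
grip_force: 35.0
```

```bash
python3 - <<'E'
from h import *
_,_,s=pose(); print(s['contact_force'],s['torque'],s['tool_pos'])
E
```

```text
[ 0.86761279  0.50461159 -0.54319949] [ 0.00118584 -0.07832303  0.03594529] [ 0.51523082 -0.22962921  0.17581821]
```

Free running, with no side force. I go on into the lower bushing more slowly.

Request:
step_arm(increments=[{"delta_pos": [0, 0, 0.4], "dr": [0, 0, 0], "fingers": 1}, {"delta_pos": [0, 0, 0.8], "dr": [0, 0, 0], "fingers": 1}, {"delta_pos": [0, 0, 1.1], "dr": [0, 0, 0], "fingers": 1}, {"delta_pos": [0, 0, 1.4], "dr": [0, 0, 0], "fingers": 1}, {"delta_pos": [0, 0, 1.6], "dr": [0, 0, 0], "fingers": 1}])

```text
time: 13.48
tool_pos: [0.5153, -0.2296, 0.1606]
tool_rot: [3.142, 0.0, 1.787]
contact_force: [0.3, 0.6, -0.4]
opening: 0.0154
grip_force: 35.0
```

Request:
step_arm(increments=[{"delta_pos": [0, 0, 0.4], "dr": [0, 0, 0], "fingers": 1}, {"delta_pos": [0, 0, 0.8], "dr": [0, 0, 0], "fingers": 1}, {"delta_pos": [0, 0, 1.2], "dr": [0, 0, 0], "fingers": 1}, {"delta_pos": [0, 0, 1.65], "dr": [0, 0, 0], "fingers": 1}, {"delta_pos": [0, 0, 1.65], "dr": [0, 0, 0], "fingers": 1}])

```text
time: 14.1
tool_pos: [0.5152, -0.2296, 0.1438]
tool_rot: [-3.141, -0.0, 1.787]
contact_force: [0.5, 0.3, -1.1]
opening: 0.0153
grip_force: 35.0
```

```bash
python3 - <<'E'
from h import *
snap('wrist','w5');snap('scene','s5'); t,M,s=pose(); print(t,s['contact_force'],s['torque'],s['opening'])
for z in (.03,.04,.124,.144,.174): print(z,proj('s5',[.5155,-.2302,z]))
crop('s5','b5',205,120,100,90,6)
a=cv2.resize(cv2.imread('pics/b5.png'),(600,540)); cv2.imwrite('pics/m5.png',a)
E
```

```text
[ 0.51533671 -0.22966865  0.14417713] [-0.57096702  0.85119452 -2.17966736] [ 0.11541909 -0.09953058  0.02661865] 0.015527450018392865
0.03 [253.62919488 186.10070158]
0.04 [253.44947534 184.07280855]
0.124 [251.86249528 166.1658744 ]
0.144 [251.46299106 161.65800699]
0.174 [250.84694823 154.70679279]
```

View pics/m5.png

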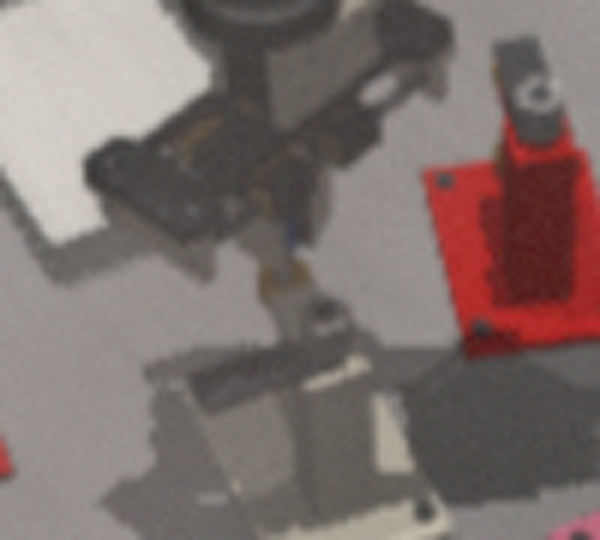

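The scene crop shows the pin in the upper bushing (ring near 285,280), with a short gap between the bushing and the fingers on the blue head. The keeper is parked to the side. Forces stayed within about 2 N the whole way down, so the pin did not jam or slip in the grip. The tip is at z ≈ 30 mm and the collar is 20 mm above the bushing.

```bash
python3 -c "
from cell import robot
print(robot.hand_in())"
```

```text
the job is handed in; nothing more can be done
None
```

I handed the job in after about 14 s of robot time: the keeper is turned about 80° off the upper bushing, and the blue pin is threaded through both. By the arm's position, its tip is about 10 mm below the lower bushing (not seen directly) and its head about 20 mm above the upper one, held still.

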